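# Set the board holder and hold its sprung jaw at the index

### The job

Make the board holder ready for the next circuit board: first swing its hinged support bar down until it rests fully in its catch. Then pull the spring-loaded jaw out by its tab until its pointer stands level with the middle of the index block on the scale rail, and keep it there against the spring: you finish while still holding the jaw steady at the index, with the bar down in its catch. Leave the other things on the bench where they are.

Things in the scene. Friction and masses are not known exactly. Their poses are not given: they have to be found in the camera images.
- holder: Board holder fixed to the bench: dark base plate 12 mm thick (x -135..100, y -85..100 mm), fixed jaw on the far side, sliding jaw nearer the robot (both 130 mm long in y, 55 mm high), scale rail at y 84..98, x -125..-25, 38 mm high; two posts 44 mm high at x -127, y +-45. Origin on the bench under it; x from sliding to fixed jaw (away from the robot), y left along the jaws, z up. Yaw to 0.4 rad.
- bar (a joint): Hinge of the support bar between the jaws, rad: 0 = level, down in its catch (end stop); grows as the free end rises and swings towards the holder's +y; starts at 0.6 to 1.3. Axis parallel to the holder's x. Stiff with friction (0.2 N m): the bar stays where it is left and must be brought all the way down, with up to about 2 N at its end.
- bar_hinge (a point): Point on the bar's hinge axis, on the middle line of the bar, 40 mm above the bench, at holder x +45, y +70 mm. The hinge cheeks around it are 58 mm high. Frame turns with the bar.
- bar_pin (a point): Grip point on the round steel cross pin, 12 mm thick, at the bar's free end, 180 mm from the hinge axis. The pin is parallel to the holder's x and sticks out 51 mm to -x from the middle line of the bar (10 x 10 mm section); this point is 31 mm out, on the pin's centre line. Bar down: pin 40 mm above open bench, at holder y -110 mm, 33 mm clear of the catch. Frame turns with the bar.
- catch (a point): Middle of the catch, the open-topped fork in which the bar rests when down: two aluminium cheeks 52 mm high, 12 mm wide in y, 15 mm apart, at holder x +45, y -65 mm; this point is 40 mm above the bench, at the middle line of the lowered bar.
- jaw (a joint): Travel of the sliding jaw, m: 0 = pushed home by its spring (where it starts), grows as it is pulled towards the holder's -x, end stop at 0.08. The spring pulls back with about 5 N at 0, growing 1.3 N for each 10 mm (13 N at 60 mm); it always returns when let go. The index lies at 0.030 to 0.060.
- jaw_tab (a point): Middle of the top edge of the jaw's pull tab, an upright steel plate 10 mm thick (holder's x), 36 mm wide (y), top edge 102 mm above the bench, both faces free from there down to 60 mm or less. Moves with the jaw (55 mm high, its near face 41 mm from the tab's middle). Frame parallel to the holder's.
- pointer (a point): Tip of the jaw's pointer, a 4 mm wide steel strip that sticks out from the jaw to the +y side, above the inner edge of the scale rail, 53 mm above the bench. It moves with the jaw. Frame parallel to the holder's.
- index: The index block: a small dark steel block, 10 mm (x) x 22 mm (y) x 10 mm, sitting on top of the scale rail; its place along the rail changes from run to run. Origin at the middle of its underside, 38 mm above the bench; axes parallel to the holder's. The pointer is at the index when both have the same x in the holder's frame.
- spool: Metal solder spool standing on end, 60 mm wide, 50 mm high, loose. Leave alone. Origin under its middle.
- flux: Brown glass bottle, 38 mm wide, 100 mm high, loose. Leave alone. Origin under its middle.
- board: Green circuit board with parts on it, 120 x 90 mm, up to 13 mm high, lying loose. Leave alone. Origin under its middle.
- tray: Black parts tray with four compartments, 80 x 60 x 20 mm, loose. Leave alone. Origin under its middle.
- driver: Screwdriver with a black handle, 150 mm long, lying loose. Leave alone. Origin under its middle.
- tweezers: Steel tweezers, 115 mm long, 6 mm high, lying loose. Leave alone. Origin under their middle.
- jar: White lidded jar, 56 mm wide, 70 mm high, loose, nearer the robot on its right. Leave alone. Origin under its middle.

How it is judged:
On the way, in this order (a step that is already met when the one before it is completed fails the run):
1. the support bar is down in its catch (value of joint bar below 0.05 rad), for 0.2 s.
2. the jaw is pulled out to the index and held there by the gripper (x of pointer in the frame of index between -0.006 and 0.006 m and contact force between the fingers and jaw above 3 N), for 0.3 s.
At the end, for the whole second after the job is handed in: The program ends holding: for the last second the jaw's pointer stays within 6 mm of the middle of the index block along the rail, still (under 10 mm/s), with the gripper's fingers bearing on the jaw (over 3 N) against its spring, and the support bar is down in its catch (within 0.05 rad) (all of step 2 and value of joint bar below 0.05 rad and velocity of joint jaw between -0.01 and 0.01 m/s); the arm keeps its last pose, push and grip.
It fails at once if one of the other things on the bench is moved more than 30 mm (distance of any of spool, flux, board, tray, driver, tweezers, jar from where it was at the start of the episode above 0.03 m).
It also fails if it takes over 51 s, if anything falls off the work surface, if the arm or the gripper's body presses on something with over 40 N, if the wrist force passes 120 N, or if a joint passes its speed limit or range.

### The arm

A 6-joint arm with a two-finger parallel gripper is mounted at the origin on the work surface. World frame = base frame: x ahead of the robot, y to its left, z up, the work surface at z = 0. Lengths are in m, angles in rad, forces in N, time in s.
With the tool pointing down it reaches from about 0.25 to 0.725 m from the base axis. Payload 4 kg.
Tool frame: the origin (TCP) lies on the centre line of the jaws, within the pads' length; the fingertips stand 25 mm ahead of it and the grasp point (between the pads) lies 6 mm ahead of it (tip_reach is the distance from the TCP to the fingertips, in m); z points along the fingers, y is the line along which they close (so a half turn about z gives the same grasp; the last joint's range is limited). The gripper opens to 85 mm and grips with 20 to 120 N. Pads are 22 mm wide; open, the fingers measure 114 mm over their backs; the gripper's body (76 mm by 85 mm) begins 54 mm behind the grasp point. The pads swing forward as they close: fully open they stand 13 mm farther back than shut.
Start: joints at [-1.202, 0.241, 0.005, 1.335, 0, 1.571], TCP at [0.18, -0.466, 0.256] pointing down, gripper open.
Joint ranges: [-2.72, 2.72], [-1.05, 1.87], [-1.09, 1.28], [-1.99, 2.15], [-1.42, 1.44], [-3.14, 3.14]. Speed limits (rad/s): [2.79, 2.79, 3.14, 3.14, 3.14, 3.14].

### API

Orientations are given as a 3x3 rotation matrix whose columns are the frame's x, y, z axes.
In Python, from bench import * gives the robot as it stands.
- The arm moves only by the tool arm_command, never from a script. Its arguments are lists of equal length, an entry for each row: "turn": the turn, a rotation vector about the tool's x, y, z in degrees, a list of three; "xyz": the shift along the tool's x, y, z in cm, a list of three; "gripper": the gripper's target within -1 to 1 (fully open at 1, half-way at 0, shut at -1). In form: {"turn": [[ax, ay, az], ...], "xyz": [[dx, dy, dz], ...], "gripper": [gripper, ...]}. A call has 1 to 5 rows; each row is the pose to reach, as a shift and turn from the pose commanded when the call began, along the tool's axes at that moment; what a row does not reach only later rows make up. A row lasts 1/8 s, in which the tool goes at most 62.5 mm and 10.7 degrees, less where a joint would pass 70% of its speed; a pose out of reach is approached as far as the arm can. A call with a gripper value outside its range is refused whole. The fingers move at their own pace and stop on an object; "newtons" is the grip in N (left out, the last holds). Time passes only in rows, so rows that repeat a pose let the fingers close. It gives the time, the measured TCP pose, the force, the opening and the grip force at its end, in the units of the state.
- sense(): the state, without advancing time (a new reading comes with each control period).
- camera(name): name is "scene" or "side" or "wrist"; returns the picture (420x560x3 uint8, blue, green, red); there is no depth.
- calibration(name): a dict with "fx", "fy", "cx", "cy" (pixels), "xyz" and "orientation" of the camera in the world. Camera axes: x right, y down, z forward; pixel columns grow to the right and rows downward; lengths in m; the calibration is good to about 2 mm. A picture is of the moment at which its call begins: read the wrist's pose just before it. calibration takes no time and is no camera call; for the wrist camera it gives the pose at the moment of the call.
- close_job(): hands the job in; it is judged then, once.
The state is a dict: "time_s": time; "joint_pos": joint angles; "qd": joint speeds; "joint_torque": joint torques, N m; "ee_pos": TCP position; "eef_rot": TCP orientation; "contact_force": force on the tool from outside, world axes, zero at the start; "moment": the same for the moment, N m; "gripper_width": finger opening in m; "finger_force": force on a finger pad.
Only numpy, scipy, OpenCV 4.12 (cv2) and the standard library are available. Lean on these libraries where they do the work, as an engineer would, in place of code of your own. Each camera call takes 0.05 s, during which the arm holds its last target. There are 200 camera calls.

## Working session

There is one attempt and no reset: what is moved stays moved. The work goes in short steps, Python scripts to look and compute and a tool call to move; the robot and the scene stay as the last step left them, time stands still between calls to the robot, and variables do not carry over. Pictures are saved under pics/ and viewed, at most 10 in all, crops included, and the job is handed in when it is done.

Besides the shell and the picture viewer there is one more tool, called as name(argument=value, ...), one argument or row to a line, values as JSON. arm_command: Moves the arm, as the interface text tells. Its arguments: {"type":"object","properties":{"turn":{"type":"array","items":{"type":"array","items":{"type":"number"}}},"xyz":{"type":"array","items":{"type":"array","items":{"type":"number"}}},"gripper":{"type":"array","items":{"type":"number"}},"newtons":{"type":"number"}},"required":["turn","xyz","gripper"]}

```bash
mkdir -p pics; ls
python3 - <<'E'
from bench import *
import cv2,numpy as np
s=sense();print(s)
for n in("scene","side"):
    cv2.imwrite(f"pics/{n}0.png",camera(n));c=calibration(n);print(n,c)
E
```

```text
pics
{'time_s': 0.0, 'joint_pos': array([-1.20198888e+00,  2.41400640e-01,  3.75365173e-03,  1.33519795e+00,
        5.53937691e-06,  1.57077958e+00]), 'qd': array([ 3.62874475e-04, -6.83791532e-04,  5.39664693e-05,  3.94079189e-04,
        2.59360359e-05,  1.51802442e-04]), 'joint_torque': array([ 4.13234156e-04, -3.72318435e+01,  2.52406597e+01,  1.69592845e-02,
       -1.35096388e-04, -8.45767147e-06]), 'ee_pos': array([ 0.1800491 , -0.46585059,  0.25543029]), 'eef_rot': array([[ 9.32751896e-01,  3.60518186e-01, -7.33363534e-04],
       [ 3.60518932e-01, -9.32749935e-01,  1.91285345e-03],
       [ 5.57366721e-06, -2.04860912e-03, -9.99997902e-01]]), 'contact_force': array([-0.29163708, -0.19087379, -0.18784239]), 'moment': array([ 0.03127961, -0.02559516,  0.03214218]), 'finger_force': 0.0, 'gripper_width': 0.0851970015134878}
scene {'fx': 534.5790417709259, 'fy': 534.5790417709259, 'cx': 268.75962616126435, 'cy': 200.42340982597506, 'xyz': array([1.39254489, 0.44949262, 1.03021656]), 'orientation': array([[-0.47994492,  0.62194822, -0.61873522],
       [ 0.87729755,  0.33914787, -0.33959936],
       [-0.00137049, -0.70580389, -0.70840595]])}
side {'fx': 434.9476830421894, 'fy': 434.9476830421894, 'cx': 279.1665920994212, 'cy': 213.78652475879827, 'xyz': array([0.21472921, 0.44776471, 0.75782742]), 'orientation': array([[-0.78323404, -0.46926563,  0.40784091],
       [-0.62156025,  0.57581832, -0.53112721],
       [ 0.01439748, -0.66949461, -0.74267737]])}
```

View pics/scene0.png

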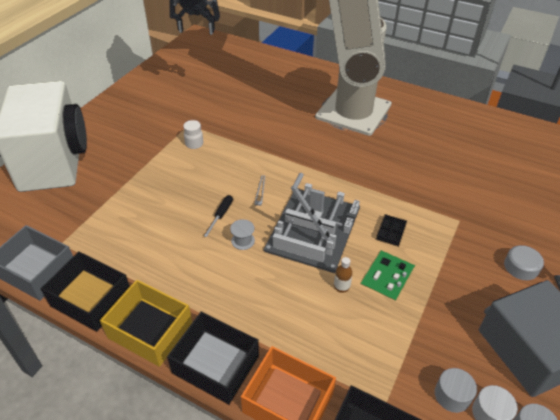

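View pics/side0.png

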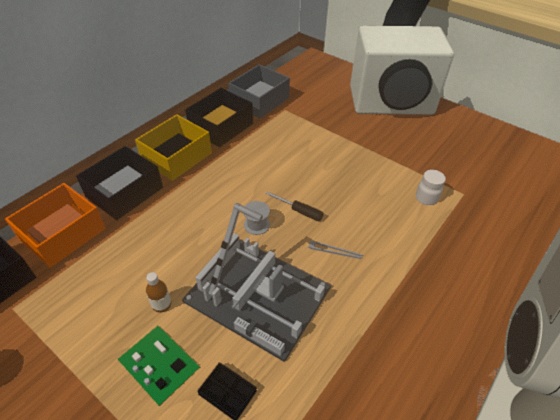

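The scene view shows the holder near (315,225) and the bar raised. The side view shows the base plate corners near (184,298), (289,356), (329,285) and (235,238). I'll enlarge both.

Run:
```python
import cv2
a=cv2.imread("pics/side0.png")[195:365,175:345];cv2.imwrite("pics/sz.png",cv2.resize(a,(600,600)[:2] if 0 else (595,595),interpolation=cv2.INTER_CUBIC))
a=cv2.imread("pics/scene0.png")[165:275,250:370];cv2.imwrite("pics/cz.png",cv2.resize(a,(600,550),interpolation=cv2.INTER_CUBIC))
```

```text
(no output)
```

View pics/sz.png

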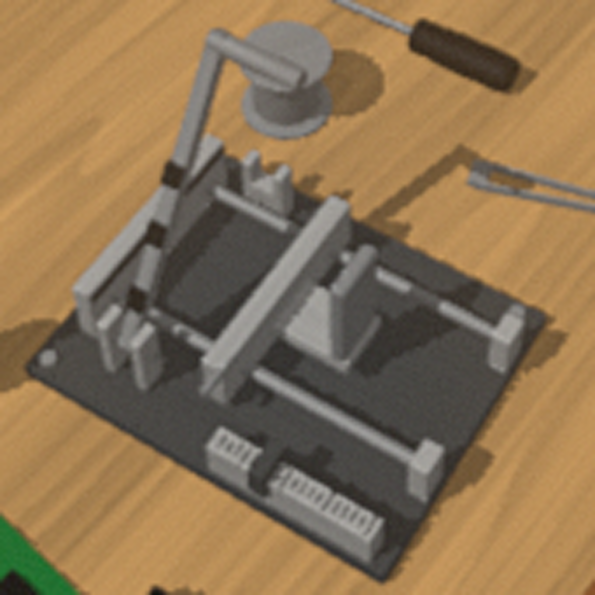

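View pics/cz.png

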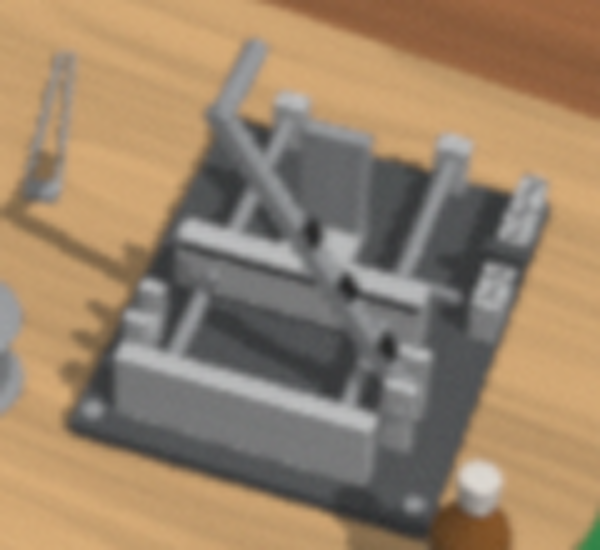

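```bash
cat > fit.py <<'E'
from bench import *
import numpy as np
from scipy.optimize import least_squares
C={n:calibration(n) for n in("scene","side")}
def proj(n,p):
    c=C[n];q=c["orientation"].T@(p-c["xyz"]);return np.array([c["fx"]*q[0]/q[2]+c["cx"],c["fy"]*q[1]/q[2]+c["cy"]])
U={"scene":lambda u:(np.array(u)+.5)/5-.5+[250,165],"side":lambda u:(np.array(u)+.5)/3.5-.5+[175,195]}
def world(v,p):
    c,s=np.cos(v[2]),np.sin(v[2]);return np.array([v[0]+c*p[0]-s*p[1],v[1]+s*p[0]+c*p[1],p[2]])
def bar(x,r,a):return [x,.07-r*np.cos(a),.04+r*np.sin(a)]
# v: x,y,yaw,bar,index x,tab x, tab y, pointer x
O=[("side",(387,578),lambda v:[-.135,.1,.012]),("side",(548,318),lambda v:[-.135,-.085,.012]),("side",(30,370),lambda v:[.1,.1,.012]),
("side",(427,453),lambda v:[-.127,.045,.044]),("side",(510,323),lambda v:[-.127,-.045,.044]),
("side",(297,76),lambda v:bar(-.006,.18,v[3])),("side",(216,40),lambda v:bar(.045,.18,v[3])),
("side",(266,462),lambda v:[v[4],.091,.048]),("side",(360,255),lambda v:[v[5],v[6],.102]),
("scene",(550,208),lambda v:[-.135,.1,.012]),("scene",(430,532),lambda v:[.1,.1,.012]),("scene",(70,428),lambda v:[.1,-.085,.012]),
("scene",(455,147),lambda v:[-.127,.045,.044]),("scene",(293,102),lambda v:[-.127,-.045,.044]),
("scene",(258,44),lambda v:bar(-.006,.18,v[3])),("scene",(216,113),lambda v:bar(.045,.18,v[3])),
("scene",(504,246),lambda v:[v[4],.091,.048]),("scene",(337,131),lambda v:[v[5],v[6],.102]),("scene",(460,298),lambda v:[v[7],.086,.053])]
res=lambda v:np.concatenate([proj(n,world(v,np.array(f(v))))-U[n](u) for n,u,f in O])
if __name__=="__main__":
    best=min((least_squares(res,[.5,0,y0,.9,-.07,-.07,0,-.03],loss="soft_l1") for y0 in(-.3,0,.3)),key=lambda r:r.cost)
    v=best.x;print(v.round(4),best.cost);print(res(v).reshape(-1,2).round(1).tolist());np.save("v.npy",v)
    print("pinpt",world(v,np.array(bar(.014,.18,v[3]))),"down",world(v,np.array(bar(.014,.18,0))),"tab",world(v,np.array([v[5],v[6],.102])))
E
python3 fit.py
```

```text
[ 0.5475  0.1002  0.1352  0.9844 -0.0591 -0.0543 -0.0063 -0.0117] 14.918889829260078
[[-0.6, -0.1], [-0.5, -1.7], [-2.5, -0.7], [-0.0, 0.6], [-0.9, 1.0], [1.0, 1.7], [-0.1, 0.8], [0.2, -0.9], [-0.6, 1.1], [-0.1, -1.9], [-0.3, -0.8], [-0.8, -1.4], [-0.7, -1.4], [-0.8, -0.7], [-0.4, 0.3], [0.9, 0.6], [-0.0, -0.3], [-2.6, -1.0], [2.1, 0.4]]
pinpt [0.56534156 0.07274894 0.18992744] down [ 0.57617379 -0.00690989  0.04      ] tab [0.49448169 0.08667177 0.102     ]
```

```bash
cat > mv.py <<'E'
import sys
from fit import *
from scipy.spatial.transform import Rotation as R
v=np.load("v.npy")
def Rt(deg): # tool down, tool x at deg from holder x
    a=v[2]+np.radians(deg);x=np.array([np.cos(a),np.sin(a),0]);z=np.array([0,0,-1.]);return np.c_[x,np.cross(z,x),z]
def go(hp,deg=0,world_=None):
    s=sense();E=s["eef_rot"];p=world(v,np.array(hp,float))
    print("h",hp,"world",p.round(3),"shift cm",(E.T@(p-s["ee_pos"])*100).round(1),"turn",np.degrees(R.from_matrix(E.T@Rt(deg)).as_rotvec()).round(1))
def hold():
    s=sense();c,sn=np.cos(v[2]),np.sin(v[2]);d=s["ee_pos"]-[v[0],v[1],0]
    print("tcp holder",np.round([c*d[0]+sn*d[1],-sn*d[0]+c*d[1],d[2]],4),"t",s["time_s"],"F",s["contact_force"].round(1),"w",s["gripper_width"])
E
python3 - <<'E'
from mv import *
for n,u,z in(("side",(256,230),0),("scene",(242,245),0),("scene",(343,288),0),("scene",(194,146),0),("scene",(262,180),0)):
    c=C[n];d=c["orientation"]@[(u[0]-c["cx"])/c["fx"],(u[1]-c["cy"])/c["fy"],1];print(n,u,(c["xyz"]-d*c["xyz"][2]/d[2]).round(3))
hold()
go([.014,.07-.18*np.cos(v[3]),.27])
go([.014,.07-.18*np.cos(v[3]),.195])
for a in(v[3],.8,.6,.4,.2,0):print(a,np.array(bar(.014,.18,a))-bar(.014,.18,v[3]))
E
```

```text
side (256, 230) [ 0.641 -0.022  0.   ]
scene (242, 245) [ 0.664 -0.028  0.   ]
scene (343, 288) [0.663 0.247 0.   ]
scene (194, 146) [ 0.397 -0.355  0.   ]
scene (262, 180) [ 0.43 -0.1   0.  ]
tcp holder [-0.4403 -0.5114  0.2555] t 0.1 F [ 0.5 -0.4 -0. ] w 0.08565227627797808
h [0.014, np.float64(-0.029608050770949745), 0.27] world [0.565 0.073 0.27 ] shift cm [ 55.4 -36.4  -1.4] turn [-0.1  0.  13.4]
h [0.014, np.float64(-0.029608050770949745), 0.195] world [0.565 0.073 0.195] shift cm [ 55.4 -36.3   6.1] turn [-0.1  0.  13.4]
0.9843818933321066 [0. 0. 0.]
0.8 [ 0.         -0.02579916 -0.02080334]
0.6 [ 0.         -0.04895236 -0.04829179]
0.4 [ 0.         -0.06618293 -0.07983213]
0.2 [ 0.         -0.07680393 -0.11416696]
0 [ 0.         -0.08039195 -0.14992744]
```

arm_command(
  turn=[
    [0,0,5],
    [0,0,13.4],
    [0,0,13.4],
    [0,0,13.4],
    [0,0,13.4],
  ],
  xyz=[
    [5,-3.3,-1.4],
    [10,-6.6,-1.4],
    [15,-9.9,-1.4],
    [20,-13.2,-1.4],
    [25,-16.5,-1.4],
  ],
  gripper=[0.6,0.2,0,0,0],
  newtons=40,
)

```text
time_s: 0.72
ee_pos: [0.3546, -0.2206, 0.2701]
eef_rot: [[0.991, 0.134, -0.0], [0.134, -0.991, 0.0], [-0.0, -0.0, -1.0]]
contact_force: [0.6, -0.1, -0.5]
gripper_width: 0.043
finger_force: 0.0
```

Run:
```python
from mv import *
hold();go([.014,-.0296,.27]);go([.014,-.0296,.195])
```

```text
tcp holder [-0.2344 -0.2919  0.2701] t 0.725 F [ 0.6 -0.1 -0.5] w 0.04295393078846639
h [0.014, -0.0296, 0.27] world [0.565 0.073 0.27 ] shift cm [ 24.8 -26.2   0. ] turn [-0.  0. -0.]
h [0.014, -0.0296, 0.195] world [0.565 0.073 0.195] shift cm [ 24.8 -26.2   7.5] turn [-0.  0. -0.]
```

arm_command(
  turn=[
    [0,0,0],
    [0,0,0],
    [0,0,0],
    [0,0,0],
    [0,0,0],
  ],
  xyz=[
    [4.2,-4.4,0],
    [8.4,-8.8,0],
    [12.6,-13.2,0],
    [16.8,-17.6,0],
    [20.8,-22,0],
  ],
  gripper=[0,0,0,0,0],
)

```text
time_s: 1.35
ee_pos: [0.5312, 0.0255, 0.2699]
eef_rot: [[0.991, 0.135, -0.001], [0.135, -0.991, -0.0], [-0.001, 0.0, -1.0]]
contact_force: [0.2, -0.8, 0.4]
gripper_width: 0.0423
finger_force: 0.0
```

arm_command(
  turn=[
    [0,0,0],
    [0,0,0],
    [0,0,0],
  ],
  xyz=[
    [4,-4.2,0],
    [4,-4.2,0],
    [4,-4.2,0],
  ],
  gripper=[0,0,0],
)

```text
time_s: 1.72
ee_pos: [0.5638, 0.0705, 0.2694]
eef_rot: [[0.991, 0.135, -0.002], [0.135, -0.991, -0.001], [-0.002, 0.0, -1.0]]
contact_force: [-0.5, -0.3, -0.1]
gripper_width: 0.0426
finger_force: 0.0
```

Run:
```python
from mv import *
hold();go([.014,-.0296,.195])
a=cv2=None
import cv2
w=camera("wrist");s=camera("side")[120:330,150:430]
cv2.imwrite("pics/w1.png",np.hstack([w[:, 80:480],cv2.resize(s,(400,300)).repeat(1,0) if 0 else cv2.resize(s,(400,420))]))
```

```text
tcp holder [ 0.0122 -0.0316  0.2694] t 1.725 F [-0.5 -0.3 -0.1] w 0.042617394968125236
h [0.014, -0.0296, 0.195] world [0.565 0.073 0.195] shift cm [ 0.2 -0.2  7.4] turn [0.  0.1 0. ]
```

View pics/w1.png

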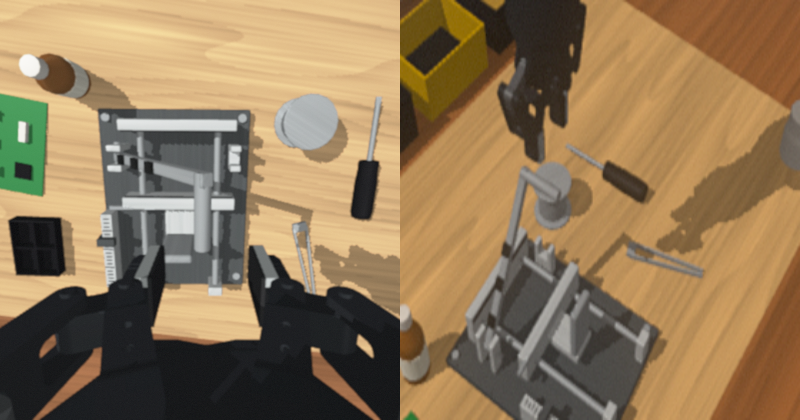

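The pin (wrist, column ~202, rows 175-250) is centred between the open fingers (columns ~150 and ~262). Next I descend and grip.

arm_command(
  turn=[
    [0,0,0],
    [0,0,0],
    [0,0,0],
    [0,0,0],
    [0,0,0],
  ],
  xyz=[
    [0.2,-0.2,4],
    [0.2,-0.2,7.3],
    [0.2,-0.2,7.5],
    [0.2,-0.2,7.5],
    [0.2,-0.2,7.5],
  ],
  gripper=[0,0,-0.3,-0.9,-0.9],
)

```text
time_s: 2.45
ee_pos: [0.5665, 0.0724, 0.197]
eef_rot: [[0.991, 0.134, 0.002], [0.134, -0.991, -0.0], [0.002, 0.0, -1.0]]
contact_force: [-0.7, -1.5, 0.7]
gripper_width: 0.0102
finger_force: 39.2
```

arm_command(
  turn=[
    [0,0,0],
    [0,0,0],
  ],
  xyz=[
    [0,0,0],
    [0,0,0],
  ],
  gripper=[-0.9,-0.9],
)

```text
time_s: 2.7
ee_pos: [0.5665, 0.0724, 0.1969]
eef_rot: [[0.991, 0.134, 0.002], [0.134, -0.991, -0.001], [0.002, 0.001, -1.0]]
contact_force: [-2.8, -3.7, 5.8]
gripper_width: 0.0102
finger_force: 39.7
```

Run:
```python
from mv import *
hold()
```

```text
tcp holder [ 0.0151 -0.0302  0.1969] t 2.7 F [-2.8 -3.7  5.8] w 0.010215992061553191
```

arm_command(
  turn=[
    [0,0,0],
    [0,0,0],
    [0,0,0],
    [0,0,0],
    [0,0,0],
  ],
  xyz=[
    [0,1.23,0.9],
    [0,2.58,2.08],
    [0,3.81,3.4],
    [0,4.9,4.83],
    [0,5.84,6.36],
  ],
  gripper=[-0.9,-0.9,-0.9,-0.9,-0.9],
)

```text
time_s: 3.32
ee_pos: [0.5739, 0.0149, 0.1303]
eef_rot: [[0.991, 0.135, -0.001], [0.135, -0.991, 0.001], [-0.001, -0.002, -1.0]]
contact_force: [-1.9, 2.9, 0.9]
gripper_width: 0.0106
finger_force: 41.5
```

Run:
```python
from mv import *
hold();s=sense();print(s["finger_force"],s["moment"])
```

```text
tcp holder [ 0.0147 -0.088   0.1303] t 3.325 F [-1.9  2.9  0.9] w 0.010569185019531005
41.48484706878662 [ 0.8819676   0.47127003 -0.09000349]
```

arm_command(
  turn=[
    [0,0,0],
    [0,0,0],
    [0,0,0],
    [0,0,0],
    [0,0,0],
  ],
  xyz=[
    [0,0.78,1.62],
    [0,1.4,3.31],
    [0,1.84,5.05],
    [0,2.1,6.83],
    [0,2.2,8.6],
  ],
  gripper=[-0.9,-0.9,-0.9,-0.9,-0.9],
)

```text
time_s: 3.95
ee_pos: [0.5767, -0.0062, 0.0442]
eef_rot: [[0.991, 0.135, -0.001], [0.135, -0.991, 0.002], [-0.0, -0.002, -1.0]]
contact_force: [-3.0, 4.3, 2.4]
gripper_width: 0.0108
finger_force: 43.0
```

arm_command(
  turn=[
    [0,0,0],
    [0,0,0],
  ],
  xyz=[
    [0,0,0.3],
    [0,0,0.4],
  ],
  gripper=[-0.9,-0.9],
)

```text
time_s: 4.2
ee_pos: [0.5767, -0.0062, 0.0425]
eef_rot: [[0.991, 0.135, -0.0], [0.135, -0.991, 0.001], [0.0, -0.001, -1.0]]
contact_force: [-9.0, 2.8, 16.0]
gripper_width: 0.0102
finger_force: 45.3
```

Run:
```python
from mv import *
hold()
```

```text
tcp holder [ 0.0147 -0.1094  0.0425] t 4.2 F [-9.   2.8 16. ] w 0.010174475334023641
```

The vertical force jumped to 16 N, so the bar is at its stop. I open partly, rise, and check.

arm_command(
  turn=[
    [0,0,0],
    [0,0,0],
    [0,0,0],
    [0,0,0],
    [0,0,0],
  ],
  xyz=[
    [0,0,0],
    [0,0,0],
    [0,0,0],
    [0,0,-4],
    [0,0,-10],
  ],
  gripper=[-0.3,0,0,0,0],
)

```text
time_s: 4.82
ee_pos: [0.5754, -0.007, 0.1402]
eef_rot: [[0.991, 0.134, -0.006], [0.134, -0.991, -0.0], [-0.006, -0.0, -1.0]]
contact_force: [1.7, 1.1, 0.7]
gripper_width: 0.0425
finger_force: 0.0
```

arm_command(
  turn=[
    [0,0,0],
    [0,0,0],
    [0,0,0],
  ],
  xyz=[
    [0,0,-6],
    [0,0,-9],
    [0,0,-9],
  ],
  gripper=[0,0,0],
)

```text
time_s: 5.2
ee_pos: [0.579, -0.007, 0.2349]
eef_rot: [[0.991, 0.134, 0.007], [0.134, -0.991, -0.0], [0.007, 0.001, -1.0]]
contact_force: [0.1, 0.2, -0.2]
gripper_width: 0.0428
finger_force: 0.0
```

Run:
```python
from mv import *
import cv2
hold();s=sense();print(calibration("wrist"))
w=camera("wrist");si=camera("side")[195:365,175:345]
cv2.imwrite("pics/wfull2.png",w)
cv2.imwrite("pics/w2.png",np.hstack([w[:, 80:480],cv2.resize(si,(400,420))]))
for a in (0,.05):
  for x in(.045,-.006):print(a,[(U["side"]((0,0))*0+proj("side",world(v,np.array(bar(x,.18,a))))-[175,195])*[400/170,420/170]+[400,0]])
go([v[5],v[6],.2],90);go([v[5],v[6],.2],-90)
```

```text
tcp holder [ 0.0168 -0.1105  0.2349] t 5.2 F [ 0.1  0.2 -0.2] w 0.04281496650985174
{'fx': 296.31517552096824, 'fy': 296.31517552096824, 'cx': 286.04012416715506, 'cy': 209.13457265638942, 'xyz': array([0.64445662, 0.00256546, 0.35337506]), 'orientation': array([[ 0.13409743, -0.95814799, -0.25292354],
       [-0.99096677, -0.12922958, -0.03584099],
       [ 0.00165577,  0.25544501, -0.96682217]])}
0 [array([603.95849457,  89.2305472 ])]
0 [array([652.22407634, 113.21766413])]
0.05 [array([603.67196972,  82.71823248])]
0.05 [array([652.29408395, 106.76362949])]
h [np.float64(-0.05433766964757856), np.float64(-0.0062643287310075995), 0.2] world [0.494 0.087 0.2  ] shift cm [ -6.9 -10.4   3.1] turn [ -0.   0. -90.]
h [np.float64(-0.05433766964757856), np.float64(-0.0062643287310075995), 0.2] world [0.494 0.087 0.2  ] shift cm [ -6.9 -10.4   3.1] turn [ 0.  0. 90.]
```

View pics/w2.png

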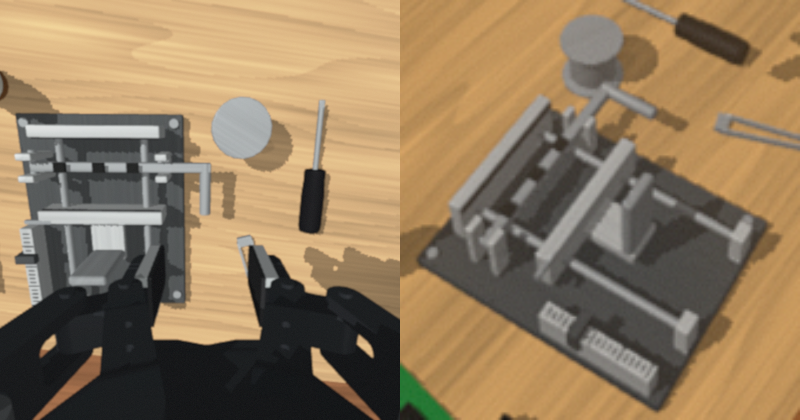

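Bar is level: the pin in the side view at (607,88)-(653,110) matches the predicted zero angle. Tab and index come next.

Run:
```python
from mv import *
print(sense()["joint_pos"].round(2))
```

```text
[-0.01  0.41  0.17  1.34 -0.    2.99]
```

arm_command(
  turn=[
    [0,0,-10],
    [0,0,-20],
    [0,0,-30],
    [0,0,-40],
    [0,0,-50],
  ],
  xyz=[
    [-0.7,-1.1,0],
    [-1.5,-2.2,0],
    [-2.3,-3.3,0],
    [-3,-4.5,0],
    [-3.8,-5.8,0],
  ],
  gripper=[0,0,0,0,0],
)

```text
time_s: 5.92
ee_pos: [0.53, 0.0457, 0.2289]
eef_rot: [[0.529, 0.849, -0.005], [0.849, -0.529, -0.001], [-0.003, -0.004, -1.0]]
contact_force: [-0.1, 0.6, 0.0]
gripper_width: 0.0424
finger_force: 0.0
```

Run:
```python
from mv import *
hold();go([v[5],v[6],.2],90)
```

```text
tcp holder [-0.0247 -0.0517  0.2289] t 5.925 F [-0.1  0.6  0. ] w 0.04244093360346352
h [np.float64(-0.05433766964757856), np.float64(-0.0062643287310075995), 0.2] world [0.494 0.087 0.2  ] shift cm [ 1.6 -5.2  2.9] turn [ -0.3   0.1 -39.7]
```

arm_command(
  turn=[
    [0,0,-10],
    [0,0,-20],
    [0,0,-30],
    [0,0,-39.7],
    [0,0,-39.7],
  ],
  xyz=[
    [0.4,-1.3,0],
    [0.8,-2.6,0],
    [1.2,-3.9,0],
    [1.6,-5.2,0],
    [1.6,-5.2,0],
  ],
  gripper=[0,0,0,0,0],
)

```text
time_s: 6.55
ee_pos: [0.4947, 0.087, 0.2296]
eef_rot: [[-0.129, 0.992, -0.004], [0.992, 0.129, -0.001], [-0.0, -0.004, -1.0]]
contact_force: [-0.6, -0.3, 0.1]
gripper_width: 0.0427
finger_force: 0.0
```

Run:
```python
from mv import *
import cv2
hold();go([v[5],v[6],.2],90);go([v[5],v[6],.094],90)
c=calibration("wrist");C["wrist"]=c
np.save("wc.npy",c,allow_pickle=True)
w=camera("wrist");cv2.imwrite("pics/w3f.png",w)
for p in([v[5]-.005,v[6]+.018,.102],[v[5]+.005,v[6]+.018,.102],[v[4],.091,.048],[v[7],.086,.053],[-.127,.045,.044]):print(np.round(proj("wrist",world(v,np.array(p))),1))
cv2.imwrite("pics/w3.png",cv2.resize(w,(800,600),interpolation=cv2.INTER_CUBIC))
```

```text
tcp holder [-0.0541 -0.0059  0.2296] t 6.55 F [-0.6 -0.3  0.1] w 0.04274456633701708
h [np.float64(-0.05433766964757856), np.float64(-0.0062643287310075995), 0.2] world [0.494 0.087 0.2  ] shift cm [-0. -0.  3.] turn [-0.2  0.  -0.4]
h [np.float64(-0.05433766964757856), np.float64(-0.0062643287310075995), 0.094] world [0.494 0.087 0.094] shift cm [-0.   0.  13.6] turn [-0.2  0.  -0.4]
[279.6 189. ]
[291.5 188.9]
[280.2  95.6]
[330.8 100.4]
[213.2 145.4]
```

View pics/w3.png

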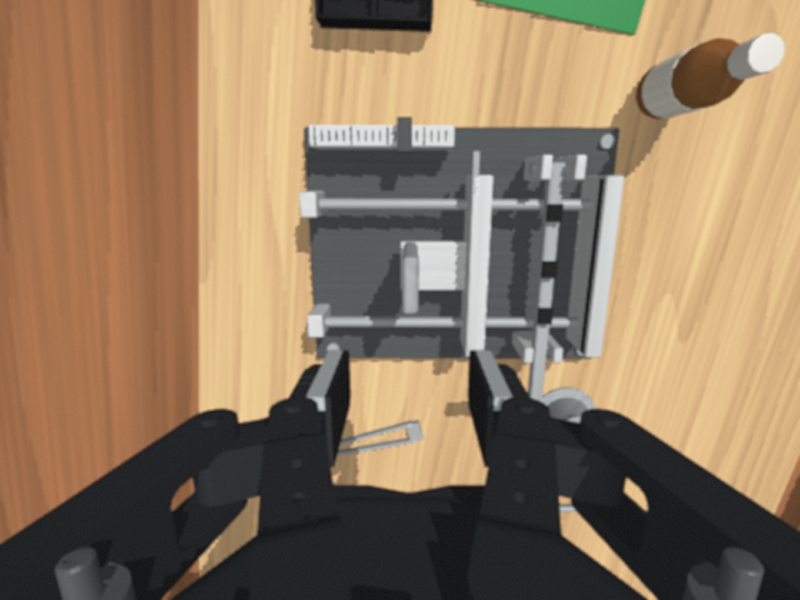

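Run:
```python
from mv import *
c=np.load("wc.npy",allow_pickle=True).item()
def ray(u,z):
    u=(np.array(u)+.5)/(800/560)-.5
    d=c["orientation"]@[(u[0]-c["cx"])/c["fx"],(u[1]-c["cy"])/c["fy"],1];p=c["xyz"]+d*(z-c["xyz"][2])/d[2]-[v[0],v[1],0]
    k,s=np.cos(v[2]),np.sin(v[2]);return np.round([k*p[0]+s*p[1],-s*p[0]+k*p[1]],4)
for n,u,z in(("tab+",(410.5,256),.102),("tab-",(411,312),.102),("idx",(404,133),.048),("idxTop",(404,118),.048),("ptr",(476.5,153),.053),("post",(309,203),.044),("post-",(317,322),.044),("corner",(307,128),.012),("c2",(618,128),.012)):print(n,ray(u,z))
```

```text
tab+ [-0.0529  0.0201]
tab- [-0.0528 -0.0141]
idx [-0.0568  0.0934]
idxTop [-0.0567  0.1026]
ptr [-0.0091  0.0802]
post [-0.1238  0.0483]
post- [-0.1238 -0.0394]
corner [-0.1291  0.1012]
c2 [0.1009 0.0996]
```

arm_command(
  turn=[
    [0,0,0],
    [0,0,0],
    [0,0,0],
    [0,0,0],
    [0,0,0],
  ],
  xyz=[
    [0.3,0,4.5],
    [0.3,0,9],
    [0.3,0,12.5],
    [0.3,0,13.6],
    [0.3,0,13.6],
  ],
  gripper=[0,0,0,0,-0.3],
  newtons=60,
)

```text
time_s: 7.22
ee_pos: [0.4956, 0.0894, 0.0952]
eef_rot: [[-0.128, 0.992, -0.002], [0.992, 0.128, -0.0], [-0.0, -0.002, -1.0]]
contact_force: [0.7, -0.3, -0.2]
gripper_width: 0.0304
finger_force: 0.0
```

arm_command(
  turn=[
    [0,0,0],
    [0,0,0],
    [0,0,0],
    [0,0,0],
  ],
  xyz=[
    [0,0,0],
    [0,0,0],
    [0,0,0],
    [0,0,0],
  ],
  gripper=[-1,-1,-1,-1],
)

```text
time_s: 7.72
ee_pos: [0.4945, 0.0896, 0.0971]
eef_rot: [[-0.129, 0.992, -0.002], [0.992, 0.129, -0.0], [-0.0, -0.002, -1.0]]
contact_force: [-5.1, -0.6, 3.1]
gripper_width: 0.0091
finger_force: 59.8
```

Run:
```python
from mv import *
hold();print(sense()["eef_rot"].round(3))
```

```text
tcp holder [-0.0539 -0.0034  0.0971] t 7.725 F [-5.1 -0.6  3.1] w 0.009057750438232266
[[-0.129  0.992 -0.002]
 [ 0.992  0.129 -0.   ]
 [-0.    -0.002 -1.   ]]
```

arm_command(
  turn=[
    [0,0,0],
    [0,0,0],
    [0,0,0],
    [0,0,0],
    [0,0,0],
  ],
  xyz=[
    [0,-1.2,0],
    [0,-2.4,0],
    [0,-3.6,0],
    [0,-4.5,0],
    [0,-4.8,0],
  ],
  gripper=[-1,-1,-1,-1,-1],
)

```text
time_s: 8.35
ee_pos: [0.4521, 0.0841, 0.0971]
eef_rot: [[-0.129, 0.992, 0.009], [0.992, 0.129, 0.001], [0.0, 0.01, -1.0]]
contact_force: [11.1, 1.4, -12.8]
gripper_width: 0.0092
finger_force: 58.8
```

arm_command(
  turn=[
    [0,0,0],
    [0,0,0],
    [0,0,0],
  ],
  xyz=[
    [0,0,0],
    [0,0,0],
    [0,0,0],
  ],
  gripper=[-1,-1,-1],
)

```text
time_s: 8.72
ee_pos: [0.4523, 0.0842, 0.0971]
eef_rot: [[-0.129, 0.992, 0.009], [0.992, 0.129, 0.001], [0.0, 0.009, -1.0]]
contact_force: [9.8, 1.6, -10.0]
gripper_width: 0.0093
finger_force: 59.1
```

Run:
```python
from mv import *
import cv2
hold()
np.save("wc2.npy",calibration("wrist"),allow_pickle=True)
w=camera("wrist");si=camera("side")[205:365,175:345]
cv2.imwrite("pics/w4.png",np.vstack([cv2.resize(w[0:150,180:440],(520,300),interpolation=cv2.INTER_CUBIC),cv2.resize(si,(520,300),interpolation=cv2.INTER_CUBIC)]))
```

```text
tcp holder [-0.0964 -0.003   0.0971] t 8.725 F [  9.8   1.6 -10. ] w 0.009308857786231337
```

View pics/w4.png

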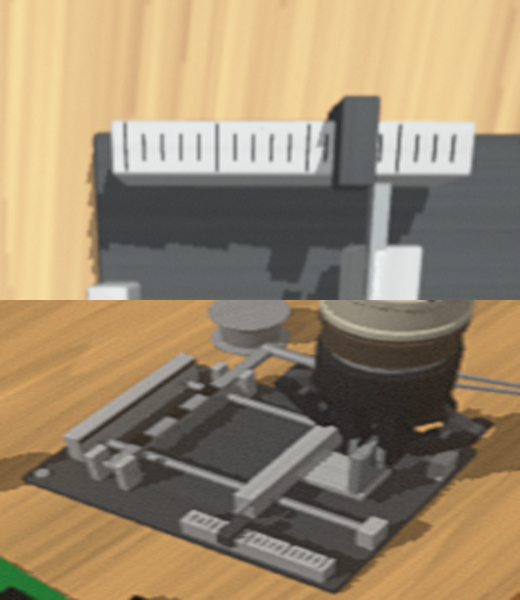

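arm_command(
  turn=[
    [0,0,0],
    [0,0,0],
    [0,0,0],
    [0,0,0],
  ],
  xyz=[
    [0,-0.3,0],
    [0,-0.6,0],
    [0,-0.6,0],
    [0,-0.6,0],
  ],
  gripper=[-1,-1,-1,-1],
)

```text
time_s: 9.32
ee_pos: [0.4467, 0.0835, 0.0971]
eef_rot: [[-0.129, 0.992, 0.01], [0.992, 0.129, 0.001], [0.0, 0.01, -1.0]]
contact_force: [10.6, 1.5, -11.8]
gripper_width: 0.0089
finger_force: 59.1
```

Run:
```python
from mv import *
import cv2
hold();print(sense()["qd"].round(3))
c=calibration("wrist")
w=camera("wrist");np.save("wc2.npy",c,allow_pickle=True)
cv2.imwrite("pics/w5.png",cv2.resize(w[30:150,270:430],(640,480),interpolation=cv2.INTER_CUBIC))
```

```text
tcp holder [-0.1021 -0.003   0.0971] t 9.325 F [ 10.6   1.5 -11.8] w 0.008918957042271448
[-0.001 -0.     0.002  0.     0.001 -0.001]
```

View pics/w5.png

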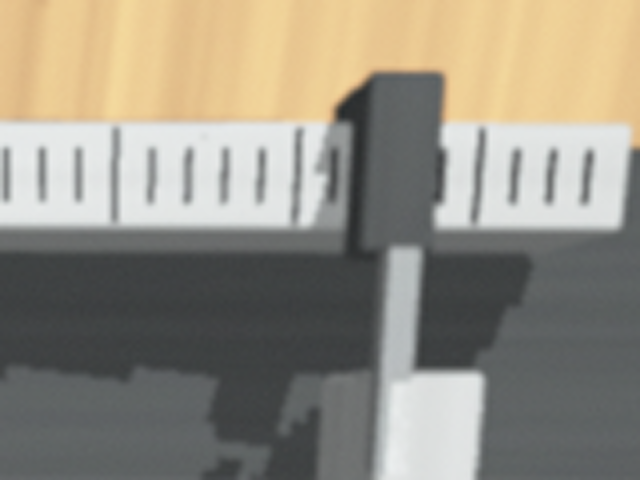

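The pointer tip (column ~404) meets the middle of the index block (columns 364-436). They are within about 1 mm and still, so I'm handing in.

```bash
python3 -c "
from bench import *
print(close_job())"
```

```text
the job is handed in; nothing more can be done
None
```

I handed the job in with the bar down in its catch and the gripper holding the jaw with its pointer within about 1 mm of the index middle; no verdict was returned.

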